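Unpile the specimen cases onto their inspection pads

ROBOT

A 6-joint arm with a two-finger parallel gripper is mounted at the origin on the work surface. World frame = base frame: x ahead of the robot, y to its left, z up, the work surface at z = 0. Lengths are in m, angles in rad, forces in N, time in s.
With the tool pointing down it reaches from about 0.3 to 0.825 m from the base axis. Payload 5.4 kg.
Tool frame: the origin (TCP) lies where the fingers leave the gripper's body, on its centre line; the fingertips stand 88 mm ahead of it and the grasp point (between the pads) lies 69 mm ahead of it; z points along the fingers, y is the line along which they close (so a half turn about z gives the same grasp; the last joint's range is limited). The gripper opens to 92 mm and grips with 3 to 60 N. Pads are 20 mm wide; open, the fingers measure 128 mm over their backs; the gripper's body (75 mm by 189 mm) begins 69 mm behind the grasp point.
Start: joints at [-1.407, 0.158, 1.597, -0, 1.386, -0.21], TCP at [0.21, -0.535, 0.303] pointing down, gripper open.
Joint ranges: [-2.91, 2.91], [-0.94, 2.29], [0.18, 2.7], [-1.29, 4.43], [0.17, 2.64], [-3, 3]. Speed limits (rad/s): [2.57, 2.57, 3.14, 3.14, 3.14, 3.14].

INTERFACE

Orientations are given as a unit quaternion [w, x, y, z].
In Python, from workcell import arm, imaging, hand_in gives the robot as it stands.
- The arm moves only by the shell command python3 -m jog 'ROWS' [FORCE]. ROWS is text: rows parted by semicolons, each of 7 numbers parted by spaces: the turn, a rotation vector about the tool's x, y, z in rad, then the shift along the tool's x, y, z in mm, then the opening, from 0 (shut) to 1 (fully open). A call has exactly 10 rows; each row is the pose to reach, as a shift and turn from the pose commanded when the call began, along the tool's axes at that moment; what a row does not reach only later rows make up. A row lasts 1/12 s, in which the tool goes at most 41.7 mm and 7.16 degrees, less where a joint would pass 70% of its speed; a pose out of reach is approached as far as the arm can. A call with a gripper value outside its range is refused whole. The fingers move at their own pace and stop on an object; FORCE is the grip in N (left out, the last holds). Time passes only in rows, so rows that repeat a pose let the fingers close, or fill a call up. It gives the time, the measured TCP pose, the force, the opening and the grip force at its end, in the units of the state.
- arm.get_obs(): the state, without advancing time (a new reading comes with each control period).
- imaging.read_camera(name): name is "side" or "top"; returns a dict with "pixels" (384x512x3 uint8, red, green, blue), "camera_matrix" (3x3 intrinsics, pixels), "position" and "attitude" of the camera in the world. Camera axes: x right, y down, z forward; pixel columns grow to the right and rows downward; lengths in m; the calibration is good to about 2 mm. A picture is of the moment at which its call begins. There is no depth.
- hand_in(): hands the job in; it is judged then, once.
The state is a dict: "time_s": time; "joints": joint angles; "dq": joint speeds; "joint_efforts": joint torques, N m; "position": TCP position; "orientation": TCP orientation; "contact_force": force on the tool from outside, world axes, zero at the start; "moment": the same for the moment, N m; "width": opening from 0.0 (shut) to 1.0 (fully open); "finger_force": force on a finger pad.
Only numpy, scipy, OpenCV 4.12 (cv2) and the standard library are available. Lean on these libraries where they do the work, as an engineer would, in place of code of your own. Each camera call takes 0.05 s, during which the arm holds its last target. There are 200 camera calls.

TASK

Take the two piles of specimen cases apart and lay each case by itself on the black pad whose end strips have the same colour as the case's bands: flat, lid up, centred on the pad and lengthways along it. Keep the cases level while you handle them, and set them down gently, never letting one drop or tip over.

Things in the scene. Friction and masses are not known exactly. Their poses are not given: they have to be found in the camera images.
- case_yellow: Loose flat dark grey case, 125 x 56 mm (own x by y), 22 mm high, about 180 g, a yellow band 12 mm wide round each short end. At the start at the bottom of one pile, on the bench. Piled cases are concentric within 5 mm, turned up to 0.75 rad. Origin: centre of its underside; x along its length, z up through the lid; both ends alike.
- case_blue: Loose flat dark grey case, 125 x 56 mm (own x by y), 22 mm high, about 180 g, a blue band 12 mm wide round each short end. At the start at the bottom of the other pile, on the bench. Piled cases are concentric within 5 mm, turned up to 0.75 rad. Origin: centre of its underside; x along its length, z up through the lid; both ends alike.
- case_red: Loose flat dark grey case, 95 x 50 mm (own x by y), 22 mm high, about 120 g, a red band 12 mm wide round each short end. At the start lying on the yellow or the blue case, with the white case on top of it. Piled cases are concentric within 5 mm, turned up to 0.75 rad. Origin: centre of its underside; x along its length, z up through the lid; both ends alike.
- case_green: Loose flat dark grey case, 95 x 50 mm (own x by y), 22 mm high, about 120 g, a green band 12 mm wide round each short end. At the start lying on whichever of the yellow and blue cases does not carry the red one. Piled cases are concentric within 5 mm, turned up to 0.75 rad. Origin: centre of its underside; x along its length, z up through the lid; both ends alike.
- case_white: Loose flat dark grey case, 65 x 42 mm (own x by y), 22 mm high, about 70 g, a white band 12 mm wide round each short end. At the start on top of the red case. Piled cases are concentric within 5 mm, turned up to 0.75 rad. Origin: centre of its underside; x along its length, z up through the lid; both ends alike.
- pad_yellow: Flat black pad fixed to the bench, 155 x 86 mm (own x by y), 4 mm thick, with a yellow strip 10 mm wide along each of its two short ends. Origin: centre of its underside (its top is 4 mm above); x along its length, z up. Both ends are alike.
- pad_blue: Flat black pad fixed to the bench, 155 x 86 mm (own x by y), 4 mm thick, with a blue strip 10 mm wide along each of its two short ends. Origin: centre of its underside (its top is 4 mm above); x along its length, z up. Both ends are alike.
- pad_red: Flat black pad fixed to the bench, 155 x 86 mm (own x by y), 4 mm thick, with a red strip 10 mm wide along each of its two short ends. Origin: centre of its underside (its top is 4 mm above); x along its length, z up. Both ends are alike.
- pad_green: Flat black pad fixed to the bench, 155 x 86 mm (own x by y), 4 mm thick, with a green strip 10 mm wide along each of its two short ends. Origin: centre of its underside (its top is 4 mm above); x along its length, z up. Both ends are alike.
- pad_white: Flat black pad fixed to the bench, 155 x 86 mm (own x by y), 4 mm thick, with a white strip 10 mm wide along each of its two short ends. Origin: centre of its underside (its top is 4 mm above); x along its length, z up. Both ends are alike.

How it is judged:
By the outcome, as a careful person would: the job done as asked, in the order asked, and still so for the second after the job is handed in, with the robot touching nothing.
It also fails if it takes over 128 s, if anything falls off the work surface, if the arm or the gripper's body presses on something with over 40 N, if the wrist force passes 120 N, or if a joint passes its speed limit or range.

## Working session

There is one attempt and no reset: what is moved stays moved. The work goes in short steps, Python scripts to look and compute and a shell command to move; the robot and the scene stay as the last step left them, time stands still between calls to the robot, and variables do not carry over. Pictures are saved under pics/ and viewed, at most 14 in all, crops included, and the job is handed in when it is done.

```bash
mkdir -p pics; ls; python3 - <<'E'
from workcell import arm, imaging
import cv2,numpy as np
o=arm.get_obs();print(o)
for n in("top","side"):
    c=imaging.read_camera(n);cv2.imwrite(f"pics/{n}0.png",c["pixels"][:,:,::-1]);print(n,c["camera_matrix"],c["position"],c["attitude"])
a=cv2.imread("pics/top0.png");b=cv2.imread("pics/side0.png")
E
```

```text
pics
{'time_s': 0.0, 'joints': array([-1.40707594e+00,  1.59029708e-01,  1.59823164e+00,  1.09168847e-05,
        1.38623299e+00, -2.10113422e-01]), 'dq': array([-0.00071809,  0.0007762 , -0.00058451, -0.00061072, -0.00124821,
       -0.00039085]), 'joint_efforts': array([-8.41465808e-04, -3.85564291e+01, -3.22114670e+01,  7.00457697e-02,
        3.76388070e-02, -1.31580232e-04]), 'position': array([ 0.2098791 , -0.5348184 ,  0.30172995]), 'orientation': array([-9.50463438e-04,  9.82581580e-01,  1.85829317e-01,  2.74176236e-05]), 'contact_force': array([ 0.06407541, -0.19834922,  0.4366565 ]), 'moment': array([ 0.02471233, -0.01451104,  0.00651302]), 'finger_force': 0.0, 'width': 0.9977535525768774}
top [[357.38040379   0.         252.19444997]
 [  0.         357.38040379 188.71704533]
 [  0.           0.           1.        ]] [ 0.46969922 -0.00568304  0.86903849] [ 0.03109059 -0.70268192  0.70999971 -0.03423311]
side [[414.63416921   0.         262.54552441]
 [  0.         414.63416921 195.37796054]
 [  0.           0.           1.        ]] [ 0.50413383 -0.60778823  0.77662148] [-0.338022    0.94077024 -0.02381358  0.01119822]
```

View pics/top0.png

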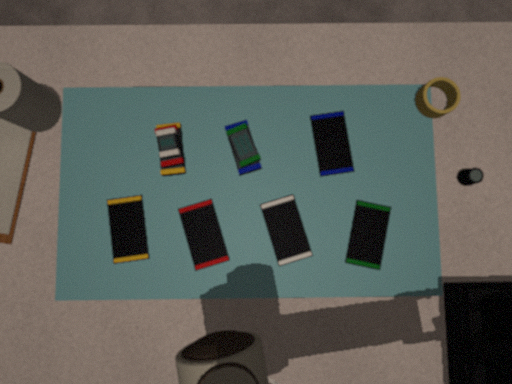

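View pics/side0.png

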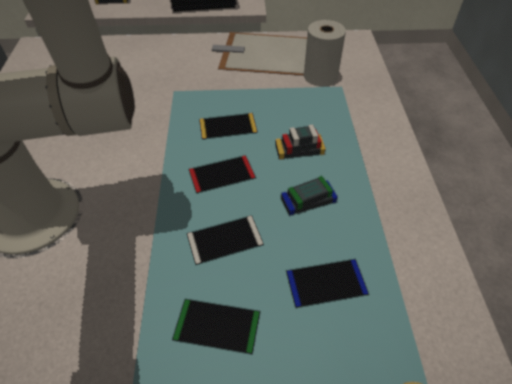

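The top view shows white/red/yellow piled at (170,149) and green on blue at (243,147). The pads are yellow (128,229), red (204,234), white (286,229), green (368,234) and blue (332,143). The side view agrees, and nothing blocks either pile.

```bash
cat > h.py <<'E'
import numpy as np, cv2
from scipy.spatial.transform import Rotation as Ro
from workcell import arm, imaging
def cam(n):
    c=imaging.read_camera(n); q=c["attitude"]; c["R"]=Ro.from_quat([q[1],q[2],q[3],q[0]]).as_matrix(); return c
def cast(c,uv,z):
    uv=np.atleast_2d(uv).astype(float); d=np.c_[uv,np.ones(len(uv))]@np.linalg.inv(c["camera_matrix"]).T@c["R"].T
    return c["position"]+d*((z-c["position"][2])/d[:,2])[:,None]
def proj(c,p):
    x=(np.atleast_2d(p)-c["position"])@c["R"]@c["camera_matrix"].T; return x[:,:2]/x[:,2:]
def mask(c,col):
    h=cv2.cvtColor(c["pixels"],cv2.COLOR_RGB2HSV); H,S,V=[h[:,:,i].astype(int) for i in range(3)]
    if col=="white": m=(S<70)&(V>90)
    else:
        lo,hi={"red":(-8,8),"yellow":(15,35),"green":(45,75),"blue":(110,130)}[col]
        Hs=np.where(H>170,H-180,H); m=(Hs>=lo)&(Hs<=hi)&(S>130)&(V>40)
    return m.astype(np.uint8)
def blobs(c,col,roi=None,amin=12):
    n,l,s,ce=cv2.connectedComponentsWithStats(mask(c,col),connectivity=8)
    o=[(int(s[i,4]),ce[i],s[i,:4]) for i in range(1,n) if amin<=s[i,4]<600]
    if roi: o=[b for b in o if roi[0]<b[1][0]<roi[2] and roi[1]<b[1][1]<roi[3]]
    return sorted(o,key=lambda b:-b[0])
def pose(p):  # two end points -> centre, yaw, length
    d=p[1]-p[0]; a=np.arctan2(d[1],d[0]); a=(a+np.pi/2)%np.pi-np.pi/2
    return p.mean(0)[:2],a,np.hypot(d[0],d[1])
def tool():
    o=arm.get_obs(); q=o["orientation"]; R=Ro.from_quat([q[1],q[2],q[3],q[0]]).as_matrix(); return o,R
def go(xy,yaw,z):   # row to reach tool pose (TCP) from measured pose
    o,R=tool(); psi=np.arctan2(R[1,0],R[0,0]); e=((yaw-psi)+np.pi/2)%np.pi-np.pi/2
    R0=np.array([[np.cos(psi),np.sin(psi),0],[np.sin(psi),-np.cos(psi),0],[0,0,-1]])
    d=R0.T@(np.r_[xy,z]-o["position"])*1000
    print("row: rz %.3f  shift %s | pos %s psi %.3f t %.2f F %s"%(-e,d.round(1),o["position"].round(4),psi,o["time_s"],o["contact_force"].round(1)))
E
python3 - <<'E'
from h import *
for n in("top","side"):
    c=cam(n)
    for k in("yellow","red","white","green","blue"):
        print(n,k,[(a,ce.round(1).tolist(),bb.tolist()) for a,ce,bb in blobs(c,k) if (60<ce[0]<435 and 88<ce[1]<298 if n=="top" else 150<ce[0]<390 and ce[1]>90)])
        np.save("x.npy",0)
E
```

```text
top yellow [(191, [130.4, 257.4], [114, 253, 35, 10]), (187, [124.3, 200.1], [108, 196, 34, 10]), (155, [172.7, 170.4], [161, 166, 24, 9]), (63, [169.4, 125.0], [157, 123, 24, 6])]
top red [(186, [211.3, 261.9], [195, 255, 34, 15]), (178, [195.1, 206.4], [179, 200, 33, 14]), (155, [172.0, 161.7], [161, 157, 23, 11]), (30, [168.0, 127.4], [155, 125, 23, 6])]
top white []
top green [(154, [362.4, 262.9], [346, 258, 34, 11]), (149, [372.8, 205.7], [357, 201, 33, 11]), (115, [249.3, 160.1], [239, 154, 21, 13]), (86, [236.1, 129.1], [227, 124, 20, 11])]
top blue [(169, [336.3, 170.4], [320, 166, 34, 10]), (149, [326.7, 115.5], [311, 112, 33, 8]), (137, [249.2, 168.0], [238, 163, 23, 11]), (60, [234.2, 124.6], [225, 120, 22, 10])]
side yellow [(93, [279.9, 148.1], [276, 139, 8, 19]), (89, [203.3, 128.2], [200, 119, 7, 19]), (83, [251.6, 122.6], [248, 114, 8, 18]), (38, [321.8, 148.0], [320, 142, 5, 12])]
side red [(126, [195.2, 179.9], [190, 169, 12, 23]), (110, [287.5, 143.7], [283, 135, 10, 19]), (109, [247.6, 166.9], [242, 156, 13, 22]), (32, [318.4, 142.4], [317, 136, 4, 12])]
side white []
side green [(222, [252.3, 331.4], [247, 311, 12, 42]), (201, [181.3, 319.7], [174, 300, 16, 40]), (94, [296.0, 197.0], [289, 188, 14, 21]), (67, [325.8, 185.3], [319, 177, 13, 19])]
side blue [(226, [293.8, 288.1], [287, 270, 15, 37]), (201, [358.6, 276.7], [350, 260, 18, 35]), (140, [288.3, 202.6], [282, 192, 13, 23]), (36, [333.9, 196.6], [332, 192, 5, 10])]
```

```bash
python3 - <<'E'
import cv2,numpy as np
a=cv2.imread("pics/top0.png")[105:195,140:290];b=cv2.imread("pics/side0.png")[110:220,265:350]
a=cv2.resize(a,None,fx=5,fy=5,interpolation=0);cv2.imwrite("pics/c1.png",a)
E
```

```text
(no output)
```

View pics/c1.png

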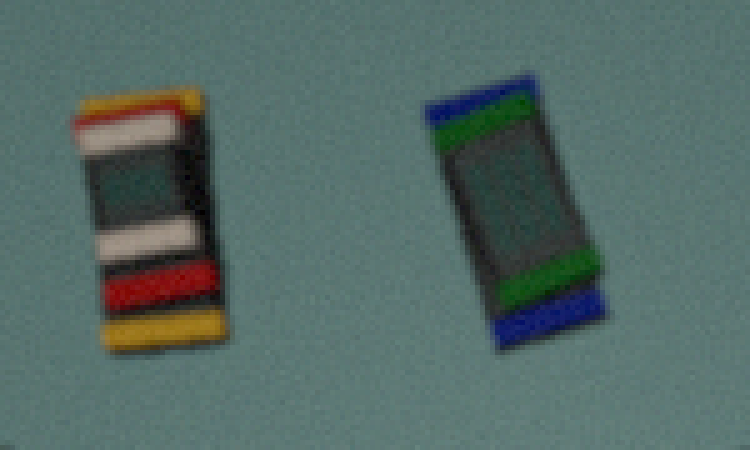

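The crop shows the white bands at about (167,130) and (170,153), and the green bands at about (236,129) and (249,160). The lids are tinted teal. The white mask needs a tighter threshold, after which I'll compute the poses.

```bash
sed -i 's/m=(S<70)&(V>90)/p=c["pixels"].astype(int); m=(p[:,:,0]>p[:,:,1]+1)\&(p[:,:,0]>110)\&(S<75)/' h.py
cat >> h.py <<'E'
COLS=("yellow","red","white","green","blue")
def pads(c): # pads sit in known top-view boxes
    roi=dict(yellow=(100,185,155,275),red=(172,190,235,280),white=(255,185,318,275),green=(340,190,398,280),blue=(303,100,360,185))
    return {k:pose(cast(c,np.array([b[1] for b in blobs(c,k,roi[k])[:2]]),.004)) for k in COLS}
def case(n,col,roi,z):
    c=cam(n); b=blobs(c,col,roi)[:2]; r=pose(cast(c,np.array([x[1] for x in b]),z)); print(n,col,[(x[0],x[1].round(1).tolist()) for x in b],r[0].round(4),"yaw %.3f len %.4f"%r[1:]); return r
E
python3 - <<'E'
from h import *
c=cam("top"); P=pads(c)
for k in P: print(k,P[k][0].round(4),"yaw %.3f len %.4f"%P[k][1:])
np.save("pads.npy",P,allow_pickle=True)
case("top","white",(150,115,195,180),.058); case("top","green",(215,110,270,180),.036)
case("side","white",(275,115,330,165),.058); case("side","green",(280,170,340,215),.036)
s=cam("side")
for k,ro in dict(yellow=(195,110,260,140),red=(185,150,260,195),white=(185,210,268,265),green=(170,295,265,360),blue=(280,255,375,310)).items():
    r=pose(cast(s,np.array([b[1] for b in blobs(s,k,ro)[:2]]),.004)); print("side",k,r[0].round(4),"%.3f %.4f"%r[1:])
E
```

```text
yellow [0.4567 0.291 ] yaw 0.130 len 0.1381
red [0.4419 0.1091] yaw 0.288 len 0.1381
white [ 0.4505 -0.0896] yaw 0.287 len 0.1413
green [ 0.4373 -0.2865] yaw -0.219 len 0.1394
blue [ 0.6615 -0.2062] yaw 0.143 len 0.1391
top white [(100, [168.8, 152.4]), (99, [164.7, 131.3])] [0.6554 0.1861] yaw 0.200 len 0.0507
top green [(113, [249.2, 160.2]), (91, [236.2, 129.2])] [0.6519 0.0116] yaw 0.384 len 0.0808
side white [(61, [313.5, 131.1]), (55, [294.2, 133.9])] [0.6559 0.1885] yaw 0.155 len 0.0514
side green [(94, [296.2, 197.3]), (67, [326.0, 185.6])] [0.6542 0.0091] yaw 0.410 len 0.0810
side yellow [0.4569 0.2879] 0.122 0.1364
side red [0.4422 0.1064] 0.284 0.1370
side white [ 0.4505 -0.0923] 0.280 0.1405
side green [ 0.4362 -0.2898] -0.221 0.1394
side blue [ 0.6611 -0.2098] 0.135 0.1388
```

```bash
python3 -c "
from h import *
go([.656,.184],.185,.2)"
```

```text
row: rz 0.189  shift [ 677.9 -506.8  102.7] | pos [ 0.2099 -0.5353  0.3027] psi 0.374 t 0.50 F [ 0.7 -0.2  0.4]
```

```bash
python3 -m jog '0 0 0.04 60 -45 0 1;0 0 0.08 95 -70 5 1;0 0 0.1 130 -95 8 1;0 0 0.12 165 -120 10 1;0 0 0.14 200 -145 12 1;0 0 0.16 233 -170 15 1;0 0 0.17 266 -195 18 1;0 0 0.18 300 -220 20 1;0 0 0.19 333 -245 22 1;0 0 0.19 366 -270 25 1' 15
python3 -m jog '0 0 0 34 -25 3 1;0 0 0 68 -50 8 1;0 0 0 102 -75 15 1;0 0 0 136 -100 25 1;0 0 0 170 -126 35 1;0 0 0 204 -152 45 1;0 0 0 238 -178 55 1;0 0 0 270 -205 65 1;0 0 0 295 -225 72 1;0 0 0 312 -237 77 1'
python3 -c "
from h import *
go([.656,.184],.185,.135);c=cam('top');cv2.imwrite('pics/a1.png',c['pixels'][:,:,::-1])
case('top','white',(150,115,195,180),.062)"
```

```text
time_s: 1.33
position: [0.4325, -0.1815, 0.2805]
orientation: [0.0, 0.996, 0.091, 0.0]
contact_force: [1.5, 0.4, 0.7]
width: 1.001
finger_force: 0.0
time_s: 2.17
position: [0.6962, 0.1102, 0.2016]
orientation: [-0.001, 0.996, 0.093, -0.0]
contact_force: [0.7, -0.1, -0.2]
width: 0.999
finger_force: 0.0
row: rz 0.001  shift [-25.9 -79.9  66.6] | pos [0.6962 0.1102 0.2016] psi 0.186 t 2.17 F [ 0.7 -0.1 -0.2]Traceback (most recent call last):
  File "<string>", line 4, in <module>
    case('top','white',(150,115,195,180),.062)
    ~~~~^^^^^^^^^^^^^^^^^^^^^^^^^^^^^^^^^^^^^^
  File "h.py", line 38, in case
    c=cam(n); b=blobs(c,col,roi)[:2]; r=pose(cast(c,np.array([x[1] for x in b]),z)); print(n,col,[(x[0],x[1].round(1).tolist()) for x in b],r[0].round(4),"yaw %.3f len %.4f"%r[1:]); return r
                                             ~~~~^^^^^^^^^^^^^^^^^^^^^^^^^^^^^^^^^
  File "h.py", line 7, in cast
    uv=np.atleast_2d(uv).astype(float); d=np.c_[uv,np.ones(len(uv))]@np.linalg.inv(c["camera_matrix"]).T@c["R"].T
                                          ~~~~~~~~~~~~~~~~~~~~~~~~~~^~~~~~~~~~~~~~~~~~~~~~~~~~~~~~~~~~~~
ValueError: matmul: Input operand 1 has a mismatch in its core dimension 0, with gufunc signature (n?,k),(k,m?)->(n?,m?) (size 3 is different from 1)
```

```bash
python3 -m jog '0 0 0 -8 -25 0 1;0 0 0 -17 -53 0 1;0 0 0 -26 -80 5 1;0 0 0 -26 -80 20 1;0 0 0 -26 -80 35 1;0 0 0 -26 -80 48 1;0 0 0 -26 -80 58 1;0 0 0 -26 -80 64 1;0 0 0 -26 -80 66 1;0 0 0 -26 -80 66 1'
python3 -c "
from h import *
go([.656,.184],.185,.135);c=cam('side');cv2.imwrite('pics/a2.png',cv2.resize(c['pixels'][80:220,220:400,::-1],None,fx=4,fy=4))"
```

```text
time_s: 3.1
position: [0.655, 0.1798, 0.1364]
orientation: [0.0, 0.996, 0.091, -0.001]
contact_force: [-0.2, -0.2, -0.1]
width: 0.997
finger_force: 0.0
row: rz -0.002  shift [ 1.7 -3.9  1.4] | pos [0.655  0.1798 0.1364] psi 0.183 t 3.10 F [-0.2 -0.2 -0.1]
```

View pics/a2.png

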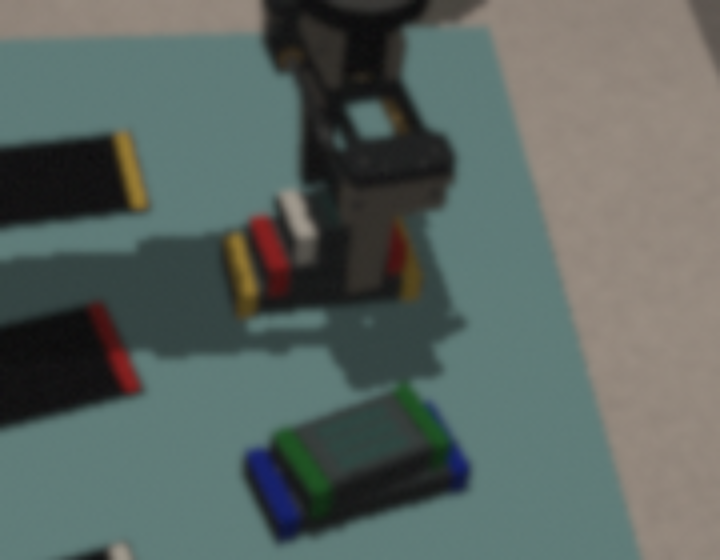

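The near finger hides the white case's right band. I'll check whether the finger appears where the calibration predicts before closing.

```bash
python3 -c "
from h import *
o,R=tool();c=cam('side')
for yy in (.046,.064):
  print(yy,[((proj(c,o['position']+R@np.array([x,yy,.088]))[0]-[220,80])*4).round(0).tolist() for x in (-.01,.01)])
print(((proj(c,[[.656,.1855,.066]])-[220,80])*4).round())
"
```

```text
0.046 [[342.0, 280.0], [372.0, 275.0]]
0.064 [[350.0, 300.0], [381.0, 295.0]]
[[337. 204.]]
```

Predicted and seen finger positions agree, so I'll nudge across, close, and lift.

```bash
python3 -m jog '0 0 0 1.5 -4 1.4 1;0 0 0 1.5 -4 1.4 1;0 0 0 1.5 -4 1.4 0.7;0 0 0 1.5 -4 1.4 0.6;0 0 0 1.5 -4 1.4 0.5;0 0 0 1.5 -4 1.4 0.4;0 0 0 1.5 -4 1.4 0.4;0 0 0 1.5 -4 1.4 0.4;0 0 0 1.5 -4 1.4 0.4;0 0 0 1.5 -4 1.4 0.4' 15
python3 -m jog '0 0 0 0 0 -1 0.4;0 0 0 0 0 -3 0.4;0 0 0 0 0 -8 0.4;0 0 0 0 0 -15 0.4;0 0 0 0 0 -25 0.4;0 0 0 0 0 -35 0.4;0 0 0 0 0 -45 0.4;0 0 0 0 0 -55 0.4;0 0 0 0 0 -60 0.4;0 0 0 0 0 -60 0.4'
python3 -c "
from h import *
go([.4505,-.0911],.284,.20);c=cam('side');cv2.imwrite('pics/a3.png',cv2.resize(c['pixels'][60:200,220:400,::-1],None,fx=4,fy=4))"
```

```text
time_s: 4.03
position: [0.6557, 0.1847, 0.1357]
orientation: [0.0, 0.996, 0.092, -0.0]
contact_force: [-1.0, -0.8, 0.0]
width: 0.455
finger_force: 15.0
time_s: 4.87
position: [0.6567, 0.1849, 0.1982]
orientation: [-0.0, 0.996, 0.092, 0.002]
contact_force: [-0.8, -0.4, -0.5]
width: 0.452
finger_force: 15.0
row: rz -0.100  shift [-253.2  233.6   -1.8] | pos [0.6567 0.1849 0.1982] psi 0.184 t 4.87 F [-0.8 -0.4 -0.5]
```

View pics/a3.png

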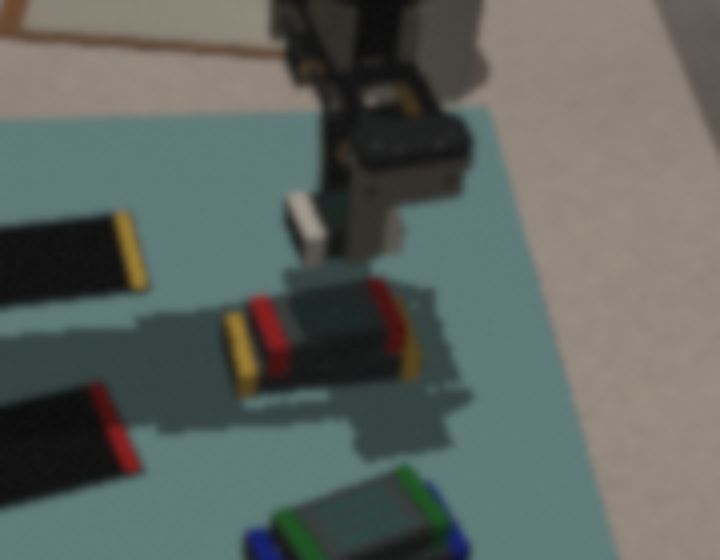

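White is held level, and red on yellow is undisturbed. Next I'll carry it to its pad.

```bash
python3 -m jog '0 0 0 -4 4 0 0.4;0 0 -0.01 -15 14 0 0.4;0 0 -0.02 -32 30 0 0.4;0 0 -0.03 -54 50 0 0.4;0 0 -0.04 -78 72 0 0.4;0 0 -0.05 -102 94 0 0.4;0 0 -0.06 -126 116 0 0.4;0 0 -0.07 -150 138 0 0.4;0 0 -0.08 -174 160 0 0.4;0 0 -0.1 -196 181 0 0.4'
python3 -c "
from h import *
go([.4505,-.0911],.284,.12)"
```

```text
time_s: 5.75
position: [0.494, -0.0301, 0.1948]
orientation: [-0.0, 0.99, 0.142, -0.001]
contact_force: [0.6, 0.6, -0.8]
width: 0.456
finger_force: 15.0
row: rz 0.000  shift [-58.9  46.4  74.8] | pos [ 0.494  -0.0301  0.1948] psi 0.284 t 5.75 F [ 0.6  0.6 -0.8]
```

```bash
python3 -m jog '0 0 0 -20 16 5 0.4;0 0 0 -36 28 14 0.4;0 0 0 -48 38 26 0.4;0 0 0 -55 43 40 0.4;0 0 0 -58 46 54 0.4;0 0 0 -59 46 66 0.4;0 0 0 -59 46 74 0.4;0 0 0 -59 46 79 0.4;0 0 0 -59 46 80 0.4;0 0 0 -59 46 80 0.4'
python3 -c "
from h import *
go([.4505,-.0911],.284,.0957);c=cam('top');cv2.imwrite('pics/a4.png',cv2.resize(c['pixels'][90:280,150:340,::-1],None,fx=3,fy=3))
case('top','red',(150,115,195,180),.038);case('side','red',(275,125,330,165),.038)"
```

```text
time_s: 6.58
position: [0.4523, -0.0895, 0.1156]
orientation: [-0.0, 0.99, 0.142, -0.0]
contact_force: [0.1, 0.3, -0.3]
width: 0.456
finger_force: 15.0
row: rz 0.000  shift [-2.2  1.  19.9] | pos [ 0.4523 -0.0895  0.1156] psi 0.284 t 6.58 F [ 0.1  0.3 -0.3]
top red [(155, [172.0, 161.8]), (107, [165.8, 129.2])] [0.6513 0.1858] yaw 0.196 len 0.0797
side red [(109, [287.5, 143.8]), (69, [316.6, 138.1])] [0.6519 0.1786] yaw 0.224 len 0.0799
```

View pics/a4.png

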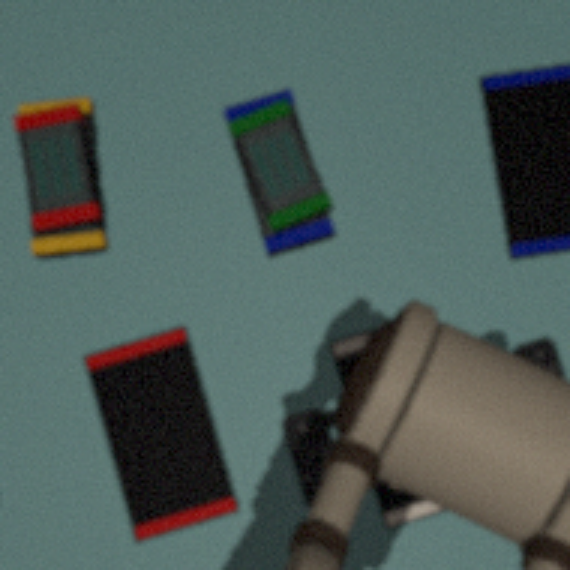

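The arm hides the white pad, while both piles and the red pad are clear. I'll lower white in small steps and watch the force.

```bash
python3 -m jog '0 0 0 -1 0.5 2 0.4;0 0 0 -2 1 6 0.4;0 0 0 -2 1 10 0.4;0 0 0 -2 1 13 0.4;0 0 0 -2 1 15 0.4;0 0 0 -2 1 16.5 0.4;0 0 0 -2 1 17.5 0.4;0 0 0 -2 1 18 0.4;0 0 0 -2 1 18.5 0.4;0 0 0 -2 1 18.5 0.4'
python3 -c "
from h import *
go([.4505,-.0911],.284,.0957)
c=cam('side');cv2.imwrite('pics/a5.png',cv2.resize(c['pixels'][180:290,160:310,::-1],None,fx=4,fy=4))"
```

```text
time_s: 7.57
position: [0.4507, -0.0912, 0.0972]
orientation: [0.0, 0.99, 0.141, 0.0]
contact_force: [-0.3, -0.0, -0.8]
width: 0.455
finger_force: 15.0
row: rz -0.000  shift [-0.2 -0.2  1.5] | pos [ 0.4507 -0.0912  0.0972] psi 0.284 t 7.57 F [-0.3 -0.  -0.8]
```

View pics/a5.png

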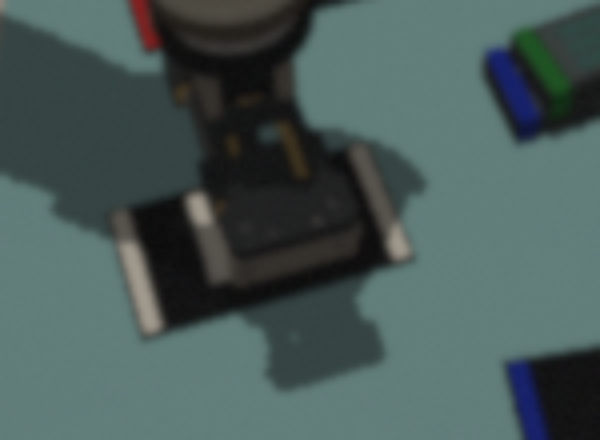

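White's left band is visible over its pad at crop (210,240). I'll lower it to contact.

```bash
python3 -m jog '0 0 0 0 0 0.3 0.4;0 0 0 0 0 0.6 0.4;0 0 0 0 0 0.9 0.4;0 0 0 0 0 1.2 0.4;0 0 0 0 0 1.5 0.4;0 0 0 0 0 1.5 0.4;0 0 0 0 0 1.5 0.4;0 0 0 0 0 1.5 0.4;0 0 0 0 0 1.5 0.4;0 0 0 0 0 1.5 0.4'
python3 -c "
from h import *
go([.4505,-.0911],.284,.0957)"
python3 -m jog '0 0 0 0 0 0.3 0.4;0 0 0 0 0 0.5 0.4;0 0 0 0 0 0.5 0.4;0 0 0 0 0 0.5 0.4;0 0 0 0 0 0.5 0.4;0 0 0 0 0 0.5 0.4;0 0 0 0 0 0.5 0.4;0 0 0 0 0 0.5 0.4;0 0 0 0 0 0.5 0.4;0 0 0 0 0 0.5 0.4'
```

```text
time_s: 8.45
position: [0.4507, -0.0912, 0.0958]
orientation: [0.0, 0.99, 0.141, -0.0]
contact_force: [-0.5, -0.2, -1.1]
width: 0.454
finger_force: 15.0
row: rz -0.000  shift [-0.2 -0.1  0.1] | pos [ 0.4507 -0.0912  0.0958] psi 0.284 t 8.45 F [-0.5 -0.2 -1.1]
time_s: 9.28
position: [0.4507, -0.0912, 0.0957]
orientation: [-0.0, 0.99, 0.141, -0.0]
contact_force: [-2.4, 0.7, 5.5]
width: 0.452
finger_force: 15.0
```

Touchdown came at the predicted height, with about 5 N. Release, rise, and head back towards red.

```bash
python3 -m jog '0 0 0 0 0 0 0.47;0 0 0 0 0 0 0.5;0 0 0 0 0 0 0.6;0 0 0 0 0 0 0.7;0 0 0 0 0 0 0.75;0 0 0 0 0 -5 0.75;0 0 0 0 0 -25 0.75;0 0 0 0 0 -55 0.75;0 0 0 0 0 -90 0.8;0 0 0 0 0 -100 1'
python3 -m jog '0 0 0.05 40 0 0 1;0 0 0.09 80 0 0 1;0 0 0.09 115 -15 0 1;0 0 0.09 150 -35 0 1;0 0 0.09 180 -55 0 1;0 0 0.09 200 -75 0 1;0 0 0.09 210 -90 0 1;0 0 0.09 215 -100 0 1;0 0 0.09 215 -100 0 1;0 0 0.09 215 -100 0 1'
python3 -c "
from h import *
go([.6515,.1835],.2,.115)
case('side','white',(205,210,248,265),.02)
c=cam('top');cv2.imwrite('pics/a6.png',cv2.resize(c['pixels'][90:280,150:340,::-1],None,fx=3,fy=3))
print([(a,x.round(1).tolist()) for a,x,_ in blobs(c,'white',(255,185,318,275))])
"
```

```text
time_s: 10.12
position: [0.453, -0.0922, 0.2005]
orientation: [0.002, 0.99, 0.141, 0.003]
contact_force: [0.9, -1.0, 0.6]
width: 0.852
finger_force: 0.0
time_s: 10.95
position: [0.6286, 0.0648, 0.1948]
orientation: [0.0, 0.995, 0.097, -0.0]
contact_force: [-0.7, -0.6, -0.0]
width: 0.998
finger_force: 0.0
row: rz -0.006  shift [  45.4 -112.    79.8] | pos [0.6286 0.0648 0.1948] psi 0.194 t 10.95 F [-0.7 -0.6 -0. ]
side white [(99, [211.5, 236.7]), (92, [233.7, 230.5])] [ 0.4474 -0.0889] yaw 0.286 len 0.0505
[(152, [294.4, 257.9]), (148, [276.8, 201.5]), (99, [284.4, 220.5]), (99, [290.7, 241.0])]
```

View pics/a6.png

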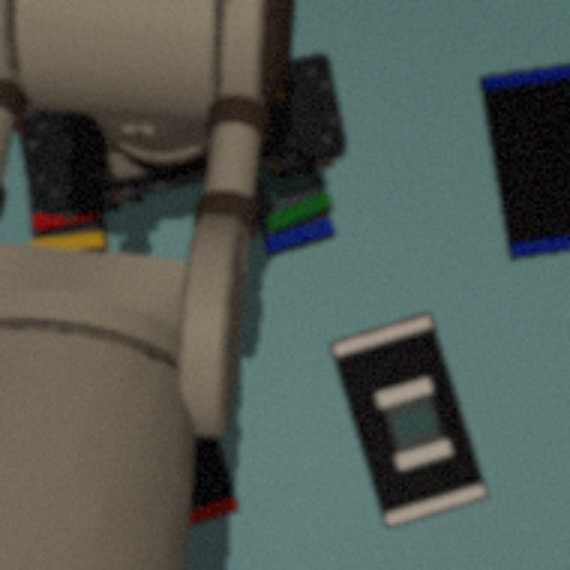

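White lies flat on its pad, about 2 mm off centre by the pixel figures (case about (287.6,230.8), pad (285.6,229.7) before the height correction). That is fine. Next is red.

```bash
python3 -m jog '0 0 0 12 -25 0 1;0 0 0 30 -60 0 1;0 0 -0.01 40 -95 5 1;0 0 -0.01 44 -113 20 1;0 0 -0.01 44 -113 40 1;0 0 -0.01 44 -113 55 1;0 0 -0.01 44 -113 67 1;0 0 -0.01 44 -113 73 1;0 0 -0.01 44 -113 75 1;0 0 -0.01 44 -113 75 1'
python3 -c "
from h import *
go([.650,.185],.205,.1137)"
```

```text
time_s: 11.88
position: [0.6506, 0.1833, 0.1201]
orientation: [0.0, 0.995, 0.101, -0.0]
contact_force: [0.9, -0.4, 1.4]
width: 1.001
finger_force: 0.0
row: rz -0.003  shift [-0.2 -1.8  6.4] | pos [0.6506 0.1833 0.1201] psi 0.202 t 11.88 F [ 0.9 -0.4  1.4]
```

```bash
python3 -m jog '0 0 0 0 -1.5 3 1;0 0 0 0 -1.5 6 1;0 0 0 0 -1.5 6.4 0.9;0 0 0 0 -1.5 6.4 0.8;0 0 0 0 -1.5 6.4 0.7;0 0 0 0 -1.5 6.4 0.6;0 0 0 0 -1.5 6.4 0.5;0 0 0 0 -1.5 6.4 0.45;0 0 0 0 -1.5 6.4 0.45;0 0 0 0 -1.5 6.4 0.45' 20
python3 -m jog '0 0 0 0 0 0 0.45;0 0 0 0 0 -1 0.45;0 0 0 0 0 -4 0.45;0 0 0 0 0 -10 0.45;0 0 0 0 0 -18 0.45;0 0 0 0 0 -28 0.45;0 0 0 0 0 -38 0.45;0 0 0 0 0 -48 0.45;0 0 0 0 0 -54 0.45;0 0 0 0 0 -56 0.45'
python3 -c "
from h import *
go([.4419,.1096],.287,.165)"
```

```text
time_s: 12.72
position: [0.6503, 0.1858, 0.114]
orientation: [0.0, 0.995, 0.102, 0.0]
contact_force: [0.4, -0.4, 0.6]
width: 0.545
finger_force: 20.0
time_s: 13.55
position: [0.6511, 0.1859, 0.1722]
orientation: [-0.0, 0.995, 0.102, 0.002]
contact_force: [0.1, -0.5, -1.5]
width: 0.545
finger_force: 20.0
row: rz -0.083  shift [-220.4   32.4    7.2] | pos [0.6511 0.1859 0.1722] psi 0.204 t 13.55 F [ 0.1 -0.5 -1.5]
```

```bash
python3 -m jog '0 0 0 -4 0 0 0.45;0 0 -0.01 -14 2 0 0.45;0 0 -0.02 -32 4 0 0.45;0 0 -0.03 -56 8 0 0.45;0 0 -0.04 -82 12 0 0.45;0 0 -0.05 -108 16 0 0.45;0 0 -0.06 -134 20 0 0.45;0 0 -0.07 -160 24 0 0.45;0 0 -0.08 -184 28 2 0.45;0 0 -0.083 -202 31 6 0.45'
python3 -c "
from h import *
go([.4419,.1096],.287,.11)"
```

```text
time_s: 14.38
position: [0.4563, 0.1142, 0.1632]
orientation: [-0.0, 0.99, 0.143, -0.001]
contact_force: [0.1, 0.5, -0.7]
width: 0.543
finger_force: 20.0
row: rz 0.000  shift [-15.1   0.3  53.2] | pos [0.4563 0.1142 0.1632] psi 0.287 t 14.38 F [ 0.1  0.5 -0.7]
```

```bash
python3 -m jog '0 0 0 -9 0 5 0.45;0 0 0 -14 0 14 0.45;0 0 0 -16 0 26 0.45;0 0 0 -16 0 38 0.45;0 0 0 -16 0 47 0.45;0 0 0 -16 0 53 0.45;0 0 0 -16 0 57 0.45;0 0 0 -16 0 59 0.45;0 0 0 -16 0 60 0.45;0 0 0 -16 0 60 0.45'
python3 -c "
from h import *
go([.4419,.1096],.287,.096)
case('top','green',(215,110,270,180),.044);case('side','green',(280,170,340,215),.044)
case('top','yellow',(150,110,195,185),.022);case('side','yellow',(270,125,330,165),.022)"
```

```text
time_s: 15.22
position: [0.4436, 0.1101, 0.104]
orientation: [0.0, 0.99, 0.143, 0.0]
contact_force: [0.8, 0.0, -1.4]
width: 0.537
finger_force: 20.0
row: rz -0.000  shift [-1.8 -0.   8. ] | pos [0.4436 0.1101 0.104 ] psi 0.287 t 15.22 F [ 0.8  0.  -1.4]
top green [(113, [249.3, 160.2]), (92, [236.4, 129.1])] [0.6503 0.0112] yaw 0.379 len 0.0801
side green [(92, [296.1, 196.9]), (67, [325.9, 185.4])] [0.6525 0.0032] yaw 0.402 len 0.0796
top yellow [(149, [172.8, 170.5]), (124, [168.4, 126.0])] [0.6481 0.1853] yaw 0.108 len 0.1093
side yellow [(94, [279.9, 148.2]), (72, [320.4, 143.6])] [0.648  0.1772] yaw 0.113 len 0.1089
```

```bash
python3 -m jog '0 0 0 -1 0 2 0.45;0 0 0 -2 0 4 0.45;0 0 0 -2 0 5.5 0.45;0 0 0 -2 0 6.5 0.45;0 0 0 -2 0 7 0.45;0 0 0 -2 0 7.4 0.45;0 0 0 -2 0 7.8 0.45;0 0 0 -2 0 8.1 0.45;0 0 0 -2 0 8.4 0.45;0 0 0 -2 0 8.4 0.45'
```

```text
time_s: 16.25
position: [0.4415, 0.1095, 0.0959]
orientation: [0.0, 0.99, 0.143, -0.0]
contact_force: [-2.6, -0.1, 4.7]
width: 0.54
finger_force: 20.0
```

Red touched down with 4.7 N. Release, rise, and head for the green pile.

```bash
python3 -m jog '0 0 0 0 0 0 0.56;0 0 0 0 0 0 0.6;0 0 0 0 0 0 0.7;0 0 0 0 0 0 0.75;0 0 0 0 0 0 0.75;0 0 0 0 0 -5 0.75;0 0 0 0 0 -25 0.75;0 0 0 0 0 -55 0.75;0 0 0 0 0 -85 0.8;0 0 0 0 0 -90 1'
python3 -m jog '0 0 -0.05 20 20 0 1;0 0 -0.09 40 50 0 1;0 0 -0.09 70 80 0 1;0 0 -0.09 100 110 0 1;0 0 -0.09 125 135 0 1;0 0 -0.09 140 150 0 1;0 0 -0.09 146 155 0 1;0 0 -0.09 146 155 0 1;0 0 -0.09 146 155 0 1;0 0 -0.09 146 155 0 1'
python3 -c "
from h import *
go([.6515,.0105],.385,.1137)
c=cam('top');cv2.imwrite('pics/a7.png',cv2.resize(c['pixels'][90:290,90:340,::-1],None,fx=3,fy=3))
for k,r in (('red',(170,190,240,280)),('white',(255,185,318,275))):
  b=[x[1] for x in blobs(c,k,r)]; b.sort(key=lambda p:p[1]); print(k,np.round(b,1).tolist())
  if len(b)==4: p=pose(cast(c,np.array([b[0],b[3]]),.004)); q=pose(cast(c,np.array([b[1],b[2]]),.026)); print(p[0].round(4),q[0].round(4),p[1],q[1])
"
```

```text
time_s: 17.08
position: [0.4442, 0.1095, 0.1908]
orientation: [0.001, 0.99, 0.143, 0.005]
contact_force: [0.6, -0.9, 0.6]
width: 0.852
finger_force: 0.0
time_s: 17.92
position: [0.624, 0.0031, 0.185]
orientation: [-0.0, 0.982, 0.188, -0.001]
contact_force: [0.4, 0.6, -0.2]
width: 0.998
finger_force: 0.0
row: rz -0.007  shift [28.3  3.3 71.3] | pos [0.624  0.0031 0.185 ] psi 0.378 t 17.92 F [ 0.4  0.6 -0.2]
red []
white [[284.4, 220.5], [290.6, 241.0], [294.7, 257.9]]
```

View pics/a7.png

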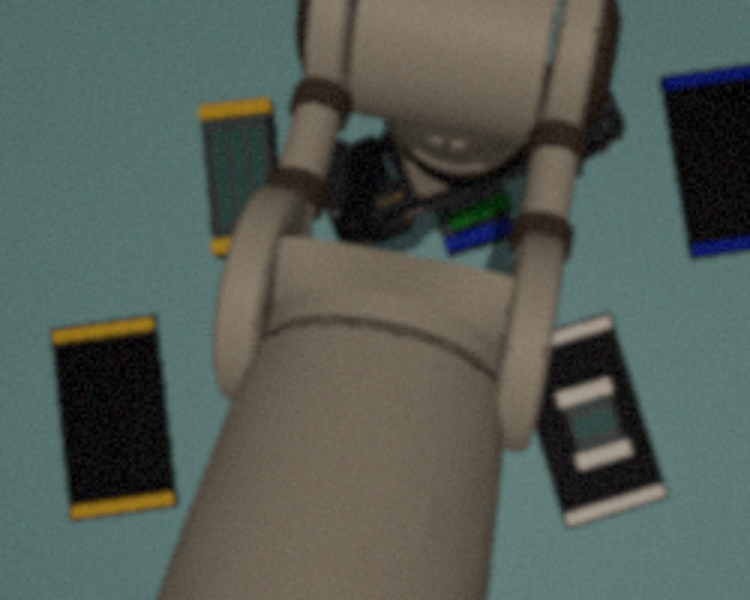

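The arm hides red for now. White looks well placed and yellow lies alone at top-view (168,148). On to grasping green.

```bash
python3 -m jog '0 0 0 8 1 0 1;0 0 0 18 2 5 1;0 0 -0.007 26 3 18 1;0 0 -0.007 28 3 35 1;0 0 -0.007 28 3 50 1;0 0 -0.007 28 3 60 1;0 0 -0.007 28 3 66 1;0 0 -0.007 28 3 69 1;0 0 -0.007 28 3 70 1;0 0 -0.007 28 3 70 1'
python3 -c "
from h import *
go([.6512,.0105],.385,.1137)"
```

```text
time_s: 18.8
position: [0.6527, 0.0096, 0.116]
orientation: [0.0, 0.982, 0.191, 0.0]
contact_force: [0.1, 0.4, 0.2]
width: 1.001
finger_force: 0.0
row: rz -0.001  shift [-1.1 -1.4  2.3] | pos [0.6527 0.0096 0.116 ] psi 0.384 t 18.80 F [0.1 0.4 0.2]
```

```bash
python3 -m jog '0 0 0 -1 -1.4 1.2 1;0 0 0 -1 -1.4 2.3 1;0 0 0 -1 -1.4 2.3 0.9;0 0 0 -1 -1.4 2.3 0.8;0 0 0 -1 -1.4 2.3 0.7;0 0 0 -1 -1.4 2.3 0.6;0 0 0 -1 -1.4 2.3 0.5;0 0 0 -1 -1.4 2.3 0.45;0 0 0 -1 -1.4 2.3 0.45;0 0 0 -1 -1.4 2.3 0.45' 20
python3 -m jog '0 0 0 0 0 0 0.45;0 0 0 0 0 -1 0.45;0 0 0 0 0 -4 0.45;0 0 0 0 0 -10 0.45;0 0 0 0 0 -18 0.45;0 0 0 0 0 -28 0.45;0 0 0 0 0 -38 0.45;0 0 0 0 0 -48 0.45;0 0 0 0 0 -54 0.45;0 0 0 0 0 -56 0.45'
python3 -c "
from h import *
go([.4373,-.286],-.219,.165)"
```

```text
time_s: 19.63
position: [0.651, 0.0105, 0.1132]
orientation: [-0.0, 0.982, 0.191, 0.0]
contact_force: [-0.6, -0.2, 0.3]
width: 0.541
finger_force: 20.0
time_s: 20.47
position: [0.6519, 0.0104, 0.1714]
orientation: [0.001, 0.982, 0.191, 0.002]
contact_force: [-0.2, -0.9, -1.2]
width: 0.543
finger_force: 20.0
row: rz 0.603  shift [-310.   194.5    6.4] | pos [0.6519 0.0104 0.1714] psi 0.384 t 20.47 F [-0.2 -0.9 -1.2]
```

```bash
python3 -m jog '0 0 0.01 -4 2 0 0.45;0 0 0.04 -14 9 0 0.45;0 0 0.09 -32 20 0 0.45;0 0 0.15 -56 35 0 0.45;0 0 0.22 -82 52 0 0.45;0 0 0.29 -109 69 0 0.45;0 0 0.36 -136 86 0 0.45;0 0 0.43 -163 103 0 0.45;0 0 0.5 -190 119 0 0.45;0 0 0.55 -216 135 0 0.45'
python3 -c "
from h import *
go([.4373,-.286],-.219,.11)
c=cam('top');p=np.load('pads.npy',allow_pickle=True).item()
for k,r in (('red',(170,190,240,280)),('white',(255,185,318,275))):
  b=[x[1] for x in blobs(c,k,r)]; b.sort(key=lambda p:p[1]); print(k,np.round(b,1).tolist())
  if len(b)==4: p=pose(cast(c,np.array([b[0],b[3]]),.004)); q=pose(cast(c,np.array([b[1],b[2]]),.026)); print(p[0].round(4),q[0].round(4),p[1],q[1])"
```

```text
time_s: 21.3
position: [0.4989, -0.1968, 0.1683]
orientation: [-0.0, 0.996, -0.086, -0.001]
contact_force: [0.1, -0.3, -1.1]
width: 0.545
finger_force: 20.0
row: rz 0.048  shift [-45.4  98.4  58.3] | pos [ 0.4989 -0.1968  0.1683] psi -0.171 t 21.30 F [ 0.1 -0.3 -1.1]
red [[195.1, 206.5], [196.8, 217.7], [206.4, 251.4], [211.2, 261.9]]
[0.4418 0.1091] [0.4416 0.1098] 0.2852246627747501 0.28077958922867774
white [[274.3, 202.3]]
```

Red is within 1 mm of its pad centre, so the top camera agrees with the robot frame. Next, green onto its pad.

```bash
python3 -m jog '0 0 0.03 -12 28 0 0.45;0 0 0.048 -24 55 3 0.45;0 0 0.048 -35 77 8 0.45;0 0 0.048 -43 92 18 0.45;0 0 0.048 -45.5 99 32 0.45;0 0 0.048 -46 99 45 0.45;0 0 0.048 -46 99 55 0.45;0 0 0.048 -46 99 61 0.45;0 0 0.048 -46 99 65 0.45;0 0 0.048 -46 99 66 0.45'
python3 -c "
from h import *
go([.4373,-.286],-.219,.0952)
case('top','blue',(215,110,270,180),.022);case('side','blue',(275,170,345,215),.022)
case('top','yellow',(150,110,195,185),.022)"
```

```text
time_s: 22.18
position: [0.4392, -0.285, 0.1024]
orientation: [-0.0, 0.994, -0.107, -0.001]
contact_force: [0.0, -0.4, -1.0]
width: 0.542
finger_force: 20.0
row: rz 0.005  shift [-1.7  1.4  7.2] | pos [ 0.4392 -0.285   0.1024] psi -0.214 t 22.18 F [ 0.  -0.4 -1. ]
top blue [(129, [249.0, 168.2]), (109, [236.0, 125.1])] [0.6504 0.0124] yaw 0.281 len 0.1097
side blue [(131, [288.2, 202.7]), (97, [330.7, 190.8])] [0.6513 0.0048] yaw 0.290 len 0.1091
top yellow [(149, [172.7, 170.5]), (125, [168.4, 126.1])] [0.648  0.1853] yaw 0.105 len 0.1091
```

```bash
python3 -m jog '0 0 0.005 -1 1 2 0.45;0 0 0.005 -1.7 1 4 0.45;0 0 0.005 -1.7 1 5 0.45;0 0 0.005 -1.7 1 5.8 0.45;0 0 0.005 -1.7 1 6.3 0.45;0 0 0.005 -1.7 1 6.7 0.45;0 0 0.005 -1.7 1 7 0.45;0 0 0.005 -1.7 1 7.3 0.45;0 0 0.005 -1.7 1 7.6 0.45;0 0 0.005 -1.7 1 7.6 0.45'
```

```text
time_s: 23.17
position: [0.4376, -0.2861, 0.0955]
orientation: [-0.0, 0.994, -0.109, -0.0]
contact_force: [-1.2, -0.3, -2.2]
width: 0.542
finger_force: 20.0
```

```bash
python3 -m jog '0 0 0 0 0 0.2 0.45;0 0 0 0 0 0.4 0.45;0 0 0 0 0 0.5 0.45;0 0 0 0 0 0.5 0.45;0 0 0 0 0 0.5 0.45;0 0 0 0 0 0.5 0.45;0 0 0 0 0 0.5 0.45;0 0 0 0 0 0.5 0.45;0 0 0 0 0 0.5 0.45;0 0 0 0 0 0.5 0.45'
```

```text
time_s: 24.0
position: [0.4377, -0.2862, 0.0951]
orientation: [0.0, 0.994, -0.109, 0.0]
contact_force: [0.3, 0.9, 0.9]
width: 0.542
finger_force: 20.0
```

```bash
python3 -m jog '0 0 0 0 0 0.2 0.45;0 0 0 0 0 0.2 0.45;0 0 0 0 0 0.2 0.45;0 0 0 0 0 0.2 0.56;0 0 0 0 0 0.2 0.6;0 0 0 0 0 0.2 0.7;0 0 0 0 0 0.2 0.75;0 0 0 0 0 0.2 0.75;0 0 0 0 0 -5 0.75;0 0 0 0 0 -20 0.75'
python3 -m jog '0 0 0 0 0 -30 0.75;0 0 0 0 0 -60 0.8;0 0 -0.1 20 -25 -70 1;0 0 -0.2 50 -60 -70 1;0 0 -0.3 80 -95 -70 1;0 0 -0.4 110 -130 -70 1;0 0 -0.5 133 -160 -70 1;0 0 -0.5 140 -175 -70 1;0 0 -0.5 140 -180 -70 1;0 0 -0.5 140 -180 -70 1'
python3 -c "
from h import *
go([.6505,.0115],.283,.0915)
c=cam('top')
for k,r in (('green',(340,185,400,285)),('white',(255,185,318,275))):
  b=[x[1] for x in blobs(c,k,r)]; b.sort(key=lambda p:p[1]); print(k,np.round(b,1).tolist())
  if len(b)==4: p=pose(cast(c,np.array([b[0],b[3]]),.004)); q=pose(cast(c,np.array([b[1],b[2]]),.026)); print(p[0].round(4),q[0].round(4),p[1],q[1])"
```

```text
time_s: 24.83
position: [0.4365, -0.285, 0.1135]
orientation: [-0.001, 0.994, -0.109, -0.002]
contact_force: [-0.6, 0.8, 0.2]
width: 0.75
finger_force: 0.0
time_s: 25.67
position: [0.6139, -0.1393, 0.1851]
orientation: [-0.0, 0.99, 0.141, -0.0]
contact_force: [0.5, -0.2, 0.7]
width: 0.999
finger_force: 0.0
row: rz 0.001  shift [  77.3 -134.6   93.6] | pos [ 0.6139 -0.1393  0.1851] psi 0.284 t 25.67 F [ 0.5 -0.2  0.7]
green [[369.3, 252.1], [368.1, 264.1]]
white []
```

```bash
python3 -m jog '0 0 0 15 -26 0 1;0 0 0 35 -61 0 1;0 0 0 55 -96 5 1;0 0 0 72 -123 15 1;0 0 0 77 -134 30 1;0 0 0 77 -135 50 1;0 0 0 77 -135 66 1;0 0 0 77 -135 78 1;0 0 0 77 -135 84 1;0 0 0 77 -135 85 1'
python3 -c "
from h import *
go([.6505,.0118],.283,.092)"
```

```text
time_s: 26.55
position: [0.6487, 0.0089, 0.0984]
orientation: [-0.0, 0.99, 0.139, -0.001]
contact_force: [-0.0, -0.0, -0.5]
width: 0.999
finger_force: 0.0
row: rz -0.004  shift [ 2.5 -2.3  6.4] | pos [0.6487 0.0089 0.0984] psi 0.279 t 26.55 F [-0.  -0.  -0.5]
```

```bash
python3 -m jog '0 0 -0.003 2.5 -2.3 3 1;0 0 -0.003 2.5 -2.3 6 1;0 0 -0.003 2.5 -2.3 6.4 1;0 0 -0.003 2.5 -2.3 6.4 0.9;0 0 -0.003 2.5 -2.3 6.4 0.8;0 0 -0.003 2.5 -2.3 6.4 0.7;0 0 -0.003 2.5 -2.3 6.4 0.6;0 0 -0.003 2.5 -2.3 6.4 0.5;0 0 -0.003 2.5 -2.3 6.4 0.5;0 0 -0.003 2.5 -2.3 6.4 0.5' 25
python3 -m jog '0 0 0 0 0 0 0.5;0 0 0 0 0 -1 0.5;0 0 0 0 0 -4 0.5;0 0 0 0 0 -10 0.5;0 0 0 0 0 -18 0.5;0 0 0 0 0 -28 0.5;0 0 0 0 0 -38 0.5;0 0 0 0 0 -48 0.5;0 0 0 0 0 -54 0.5;0 0 0 0 0 -56 0.5'
python3 -c "
from h import *
go([.6615,-.2062],.143,.15)"
```

```text
time_s: 27.38
position: [0.6518, 0.013, 0.0938]
orientation: [0.0, 0.99, 0.141, 0.0]
contact_force: [-0.1, -0.9, 0.7]
width: 0.604
finger_force: 25.0
time_s: 28.22
position: [0.6527, 0.0129, 0.152]
orientation: [0.0, 0.99, 0.141, 0.002]
contact_force: [0.2, 0.6, -1.5]
width: 0.606
finger_force: 25.0
row: rz 0.141  shift [-52.9 212.8   2. ] | pos [0.6527 0.0129 0.152 ] psi 0.284 t 28.22 F [ 0.2  0.6 -1.5]
```

```bash
python3 -m jog '0 0 0.005 -1 4 0 0.5;0 0 0.02 -3 14 0 0.5;0 0 0.04 -8 32 0 0.5;0 0 0.06 -14 56 0 0.5;0 0 0.08 -20 82 0 0.5;0 0 0.1 -27 109 0 0.5;0 0 0.12 -34 136 0 0.5;0 0 0.13 -40 162 0 0.5;0 0 0.14 -46 184 0 0.5;0 0 0.141 -50 200 0 0.5'
python3 -c "
from h import *
go([.6625,-.206],.143,.106)"
```

```text
time_s: 29.05
position: [0.6589, -0.1961, 0.1487]
orientation: [0.0, 0.998, 0.07, -0.001]
contact_force: [0.0, -0.2, -1.3]
width: 0.608
finger_force: 25.0
row: rz -0.003  shift [ 2.1 10.3 42.7] | pos [ 0.6589 -0.1961  0.1487] psi 0.140 t 29.05 F [ 0.  -0.2 -1.3]
```

```bash
python3 -m jog '0 0 -0.003 1 6 3 0.5;0 0 -0.003 2 9 10 0.5;0 0 -0.003 2 10 20 0.5;0 0 -0.003 2 10 29 0.5;0 0 -0.003 2 10 36 0.5;0 0 -0.003 2 10 40 0.5;0 0 -0.003 2 10 42 0.5;0 0 -0.003 2 10 43 0.5;0 0 -0.003 2 10 43 0.5;0 0 -0.003 2 10 43 0.5'
python3 -c "
from h import *
go([.6625,-.206],.143,.0978)"
```

```text
time_s: 29.88
position: [0.6635, -0.2026, 0.1072]
orientation: [0.0, 0.997, 0.073, 0.0]
contact_force: [0.3, 0.1, -1.5]
width: 0.606
finger_force: 25.0
row: rz 0.003  shift [-1.5  3.3  9.4] | pos [ 0.6635 -0.2026  0.1072] psi 0.146 t 29.88 F [ 0.3  0.1 -1.5]
```

```bash
python3 -m jog '0 0 0.003 -1 2 2 0.5;0 0 0.003 -1.5 3.3 4.5 0.5;0 0 0.003 -1.5 3.3 6.5 0.5;0 0 0.003 -1.5 3.3 7.5 0.5;0 0 0.003 -1.5 3.3 8.2 0.5;0 0 0.003 -1.5 3.3 8.7 0.5;0 0 0.003 -1.5 3.3 9.1 0.5;0 0 0.003 -1.5 3.3 9.5 0.5;0 0 0.003 -1.5 3.3 9.5 0.5;0 0 0.003 -1.5 3.3 9.5 0.5'
python3 -c "
from h import *
go([.6625,-.206],.143,.0978)"
```

```text
time_s: 30.72
position: [0.6622, -0.2061, 0.0978]
orientation: [0.0, 0.997, 0.071, -0.0]
contact_force: [-4.7, 1.8, 5.8]
width: 0.605
finger_force: 25.0
row: rz -0.000  shift [ 0.3 -0.   0. ] | pos [ 0.6622 -0.2061  0.0978] psi 0.143 t 30.72 F [-4.7  1.8  5.8]
```

Blue is down with 5.8 N. Release, rise, and move towards yellow.

```bash
python3 -m jog '0 0 0 0 0 0 0.62;0 0 0 0 0 0 0.66;0 0 0 0 0 0 0.75;0 0 0 0 0 0 0.8;0 0 0 0 0 0 0.8;0 0 0 0 0 -5 0.8;0 0 0 0 0 -20 0.8;0 0 0 0 0 -45 0.8;0 0 0 0 0 -70 0.9;0 0 0 0 0 -80 1'
python3 -m jog '0 0 0 0 -25 0 1;0 0 0 0 -60 0 1;0 0 0 0 -98 0 1;0 0 0.02 0 -136 0 1;0 0 0.04 0 -174 0 1;0 0 0.04 0 -212 0 1;0 0 0.04 0 -250 0 1;0 0 0.04 0 -285 0 1;0 0 0.04 0 -310 0 1;0 0 0.04 0 -325 0 1'
python3 -c "
from h import *
go([.648,.1856],.106,.092)
c=cam('top');cv2.imwrite('pics/a8.png',cv2.resize(c['pixels'][90:290,90:410,::-1],None,fx=2.5,fy=2.5))
for k,r in (('green',(340,185,400,285)),('white',(255,185,318,275)),('blue',(300,100,365,190))):
  b=[x[1] for x in blobs(c,k,r)]; b.sort(key=lambda p:p[1]); print(k,np.round(b,1).tolist())
  if len(b)==4: p=pose(cast(c,np.array([b[0],b[3]]),.004)); q=pose(cast(c,np.array([b[1],b[2]]),.026)); print(p[0].round(4),q[0].round(4),p[1],q[1])"
```

```text
time_s: 31.55
position: [0.6641, -0.207, 0.183]
orientation: [0.002, 0.997, 0.071, 0.003]
contact_force: [-0.1, -0.7, 0.7]
width: 0.924
finger_force: 0.0
time_s: 32.38
position: [0.6152, 0.1186, 0.1777]
orientation: [-0.0, 0.999, 0.053, 0.0]
contact_force: [0.5, 0.4, -0.8]
width: 1.0
finger_force: 0.0
row: rz -0.001  shift [ 39.6 -63.2  85.7] | pos [0.6152 0.1186 0.1777] psi 0.105 t 32.38 F [ 0.5  0.4 -0.8]
green [[372.9, 205.9], [373.2, 217.3], [367.5, 251.5], [362.5, 262.9]]
[ 0.4372 -0.2867] [ 0.4376 -0.2857] -0.22191439029993631 -0.20648617890797283
white [[277.0, 201.5], [284.3, 220.6], [290.7, 241.0], [294.8, 257.9]]
[ 0.4505 -0.0898] [ 0.448  -0.0915] 0.2898666185991585 0.2834586963761585
blue [[327.8, 117.2], [336.9, 167.1]]
```

View pics/a8.png

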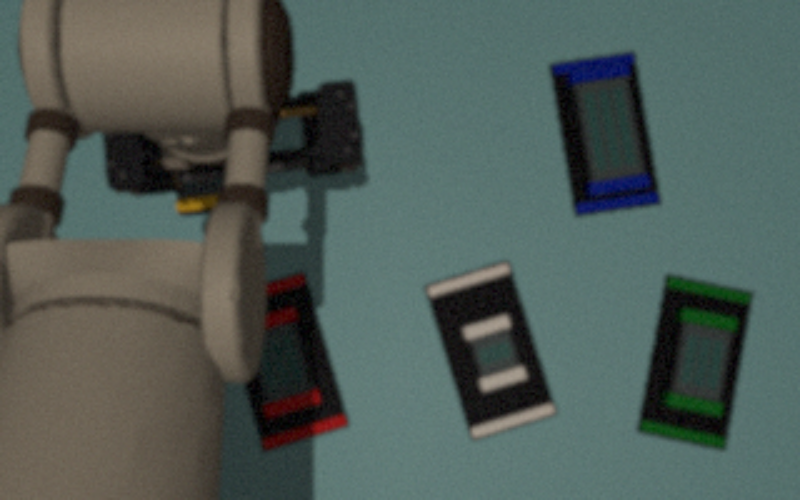

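White, green and blue are all flat on their pads. White is about 3 mm off centre and green about 1 mm. Red is partly hidden by the arm. Yellow is last.

```bash
python3 -m jog '0 0 0 12 -18 0 1;0 0 0 28 -42 4 1;0 0 0 38 -60 14 1;0 0 0 40 -64 30 1;0 0 0 40 -64 46 1;0 0 0 40 -64 60 1;0 0 0 40 -64 70 1;0 0 0 40 -64 77 1;0 0 0 40 -64 79 1;0 0 0 40 -64 79 1'
python3 -c "
from h import *
go([.648,.1856],.106,.0925)"
```

```text
time_s: 33.27
position: [0.6491, 0.1829, 0.0978]
orientation: [0.0, 0.999, 0.051, -0.0]
contact_force: [-0.4, -0.5, 0.3]
width: 1.001
finger_force: 0.0
row: rz -0.004  shift [-0.8 -2.8  5.3] | pos [0.6491 0.1829 0.0978] psi 0.102 t 33.27 F [-0.4 -0.5  0.3]
```

```bash
python3 -m jog '0 0 -0.004 -0.8 -2.5 2.5 1;0 0 -0.004 -0.8 -2.5 4.5 1;0 0 -0.004 -0.8 -2.5 4.5 1;0 0 -0.004 -0.8 -2.5 4.5 0.9;0 0 -0.004 -0.8 -2.5 4.5 0.8;0 0 -0.004 -0.8 -2.5 4.5 0.7;0 0 -0.004 -0.8 -2.5 4.5 0.6;0 0 -0.004 -0.8 -2.5 4.5 0.5;0 0 -0.004 -0.8 -2.5 4.5 0.5;0 0 -0.004 -0.8 -2.5 4.5 0.5' 25
python3 -m jog '0 0 0 0 0 0 0.5;0 0 0 0 0 -1 0.5;0 0 0 0 0 -4 0.5;0 0 0 0 0 -10 0.5;0 0 0 0 0 -18 0.5;0 0 0 0 0 -28 0.5;0 0 0 0 0 -38 0.5;0 0 0 0 0 -48 0.5;0 0 0 0 0 -54 0.5;0 0 0 0 0 -56 0.5'
python3 -c "
from h import *
go([.4567,.291],.13,.15)"
```

```text
time_s: 34.1
position: [0.6481, 0.1858, 0.0937]
orientation: [-0.0, 0.999, 0.053, 0.0]
contact_force: [0.1, 0.2, -0.3]
width: 0.604
finger_force: 25.0
time_s: 34.93
position: [0.649, 0.186, 0.152]
orientation: [-0.0, 0.999, 0.053, 0.002]
contact_force: [0.7, -0.1, -1.4]
width: 0.605
finger_force: 25.0
row: rz -0.023  shift [-180. -125.    2.] | pos [0.649 0.186 0.152] psi 0.107 t 34.93 F [ 0.7 -0.1 -1.4]
```

```bash
python3 -m jog '0 0 0 -4 -2 0 0.5;0 0 -0.005 -12 -8 0 0.5;0 0 -0.01 -26 -18 0 0.5;0 0 -0.015 -46 -32 0 0.5;0 0 -0.02 -68 -47 0 0.5;0 0 -0.023 -90 -62 0 0.5;0 0 -0.023 -112 -77 0 0.5;0 0 -0.023 -134 -92 0 0.5;0 0 -0.023 -152 -105 0 0.5;0 0 -0.023 -166 -115 0 0.5'
python3 -c "
from h import *
go([.4567,.291],.13,.106)"
```

```text
time_s: 35.77
position: [0.4674, 0.2833, 0.1485]
orientation: [0.0, 0.998, 0.066, -0.002]
contact_force: [0.1, -0.2, -1.5]
width: 0.605
finger_force: 25.0
row: rz 0.001  shift [-9.6 -9.1 42.5] | pos [0.4674 0.2833 0.1485] psi 0.131 t 35.77 F [ 0.1 -0.2 -1.5]
```

```bash
python3 -m jog '0 0 0 -6 -6 2 0.5;0 0 0 -10 -9 8 0.5;0 0 0 -11 -9.5 18 0.5;0 0 0 -11 -9.5 28 0.5;0 0 0 -11 -9.5 36 0.5;0 0 0 -11 -9.5 41 0.5;0 0 0 -11 -9.5 43 0.5;0 0 0 -11 -9.5 44 0.5;0 0 0 -11 -9.5 44 0.5;0 0 0 -11 -9.5 44 0.5'
python3 -c "
from h import *
go([.4567,.291],.13,.0977)"
```

```text
time_s: 36.6
position: [0.4591, 0.2905, 0.106]
orientation: [-0.0, 0.998, 0.065, 0.0]
contact_force: [0.7, -0.0, -1.4]
width: 0.603
finger_force: 25.0
row: rz -0.000  shift [-2.3 -0.8  8.3] | pos [0.4591 0.2905 0.106 ] psi 0.130 t 36.60 F [ 0.7 -0.  -1.4]
```

```bash
python3 -m jog '0 0 0 -1 -0.5 2 0.5;0 0 0 -2.3 -0.8 4.5 0.5;0 0 0 -2.3 -0.8 5.8 0.5;0 0 0 -2.3 -0.8 6.8 0.5;0 0 0 -2.3 -0.8 7.4 0.5;0 0 0 -2.3 -0.8 7.8 0.5;0 0 0 -2.3 -0.8 8.2 0.5;0 0 0 -2.3 -0.8 8.6 0.5;0 0 0 -2.3 -0.8 8.6 0.5;0 0 0 -2.3 -0.8 8.6 0.5'
```

```text
time_s: 37.43
position: [0.4563, 0.291, 0.0977]
orientation: [0.0, 0.998, 0.065, -0.0]
contact_force: [-3.4, -1.7, 5.8]
width: 0.607
finger_force: 25.0
```

Yellow is down. Release, rise, and hover by white so the other placements come into view.

```bash
python3 -m jog '0 0 0 0 0 0 0.62;0 0 0 0 0 0 0.66;0 0 0 0 0 0 0.75;0 0 0 0 0 0 0.8;0 0 0 0 0 0 0.8;0 0 0 0 0 -5 0.8;0 0 0 0 0 -20 0.8;0 0 0 0 0 -45 0.8;0 0 0 0 0 -70 0.9;0 0 0 0 0 -80 1'
python3 -m jog '0 0 0 -4 25 0 1;0 0 0 -9 60 0 1;0 0 0 -15 98 0 1;0 0 -0.02 -21 138 0 1;0 0 -0.05 -27 178 0 1;0 0 -0.08 -33 218 0 1;0 0 -0.11 -39 258 0 1;0 0 -0.14 -46 298 0 1;0 0 -0.153 -52 338 0 1;0 0 -0.153 -57 372 0 1'
python3 -c "
from h import *
go([.448,-.0915],.284,.0957)
c=cam('top');cv2.imwrite('pics/a9.png',cv2.resize(c['pixels'][90:290,90:410,::-1],None,fx=2.5,fy=2.5))
for k,r in (('red',(170,190,240,280)),('yellow',(100,185,155,275)),('blue',(300,100,365,190))):
  b=[x[1] for x in blobs(c,k,r)]; b.sort(key=lambda p:p[1]); print(k,np.round(b,1).tolist())
  if len(b)==4: p=pose(cast(c,np.array([b[0],b[3]]),.004)); q=pose(cast(c,np.array([b[1],b[2]]),.026)); print(p[0].round(4),q[0].round(4),p[1],q[1])
s=cam('side');cv2.imwrite('pics/s9.png',cv2.resize(s['pixels'][90:310,160:390,::-1],None,fx=2.7,fy=2.7))"
```

```text
time_s: 38.27
position: [0.4579, 0.2916, 0.1808]
orientation: [-0.001, 0.998, 0.065, 0.003]
contact_force: [1.6, 0.2, 0.2]
width: 0.921
finger_force: 0.0
time_s: 39.1
position: [0.4473, -0.0877, 0.177]
orientation: [0.0, 0.99, 0.141, 0.0]
contact_force: [0.4, 0.5, 0.6]
width: 1.0
finger_force: 0.0
row: rz -0.002  shift [-0.4  3.8 81.3] | pos [ 0.4473 -0.0877  0.177 ] psi 0.282 t 39.10 F [0.4 0.5 0.6]
red [[195.2, 206.4], [196.7, 217.8], [206.4, 251.3], [211.3, 261.9]]
[0.442  0.1089] [0.4415 0.1098] 0.28534201152040506 0.2856561861451792
yellow [[123.3, 202.8], [129.0, 254.9]]
blue [[327.8, 117.1], [337.1, 163.6], [336.3, 170.5]]
```

View pics/a9.png

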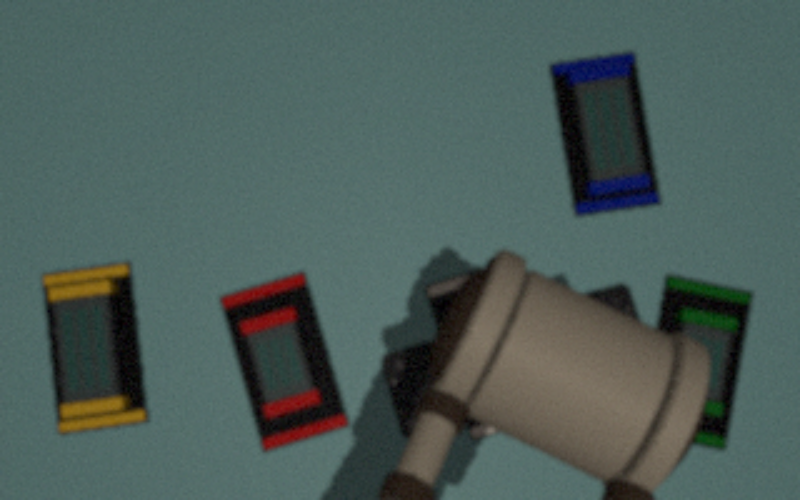

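View pics/s9.png

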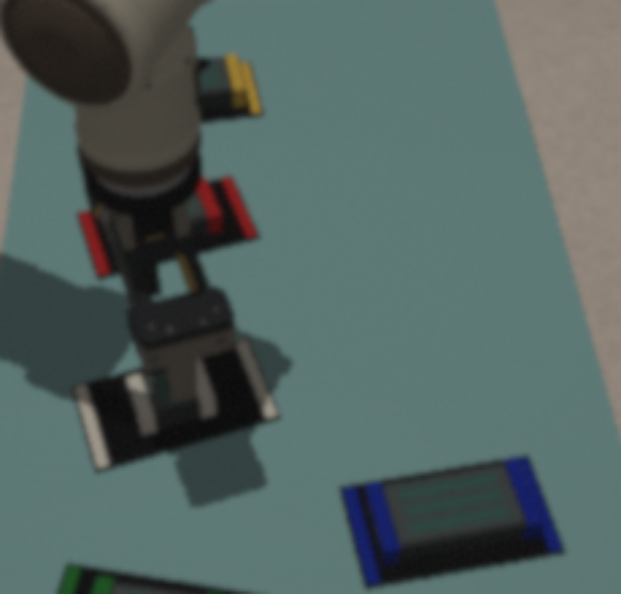

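Red is within 1 mm, and yellow looks centred once parallax is allowed for. I'll check blue lengthways from its separate near band at about (337,163.6).

```bash
python3 -c "
from h import *
c=cam('top');P=np.load('pads.npy',allow_pickle=True).item()
p=cast(c,[[337.05,162.85]],.026)[0,:2]; a=.143; u=np.array([np.cos(a),np.sin(a)])
print((p+.0565*u).round(4),(p+.0545*u).round(4),P['blue'][0])
s=cam('side'); print([(x[0],x[1].round(1).tolist(),x[2].tolist()) for x in blobs(s,'blue',(275,240,390,320))])
for d in (-.0565,.0565):
  q=np.r_[P['blue'][0]+d*u,.026]; print(proj(s,q).round(1))
"
```

```text
[ 0.6637 -0.205 ] [ 0.6617 -0.2053] [ 0.66149362 -0.20624829]
[(309, [356.7, 276.2], [347, 260, 21, 35]), (226, [293.9, 288.2], [287, 270, 15, 37]), (210, [301.3, 283.2], [295, 269, 14, 30])]
[[300.9 280.5]]
[[354.5 270.9]]
```

Blue is within about 2 mm. White is about 3 mm off along its pad and I'm already above it, so I'll correct it.

```bash
python3 -m jog '0 0 -0.002 0 2 3 1;0 0 -0.002 0 3.5 14 1;0 0 -0.002 0 3.5 30 1;0 0 -0.002 0 3.5 46 1;0 0 -0.002 0 3.5 60 1;0 0 -0.002 0 3.5 70 1;0 0 -0.002 0 3.5 76 1;0 0 -0.002 0 3.5 78 1;0 0 -0.002 0 3.5 79 1;0 0 -0.002 0 3.5 79 1'
python3 -c "
from h import *
go([.448,-.0915],.284,.0962)"
```

```text
time_s: 40.13
position: [0.4492, -0.0886, 0.0983]
orientation: [0.0, 0.99, 0.142, 0.0]
contact_force: [0.4, 0.0, 0.2]
width: 1.004
finger_force: 0.0
row: rz 0.001  shift [-1.9  2.4  2.1] | pos [ 0.4492 -0.0886  0.0983] psi 0.285 t 40.13 F [0.4 0.  0.2]
```

```bash
python3 -m jog '0 0 0 -2 2.2 1 1;0 0 0 -2 2.2 2 1;0 0 0 -2 2.2 2 0.9;0 0 0 -2 2.2 2 0.8;0 0 0 -2 2.2 2 0.7;0 0 0 -2 2.2 2 0.6;0 0 0 -2 2.2 2 0.5;0 0 0 -2 2.2 2 0.4;0 0 0 -2 2.2 2 0.4;0 0 0 -2 2.2 2 0.4' 15
python3 -m jog '0 0 0 0 0 -1 0.4;0 0 0 0 0 -2 0.4;0 0 0 0 0 -3 0.4;0 0 0 1.5 -0.4 -3 0.4;0 0 0 2.9 -0.9 -3 0.4;0 0 0 2.9 -0.9 -3 0.4;0 0 0 2.9 -0.9 -2.2 0.4;0 0 0 2.9 -0.9 -1.4 0.4;0 0 0 2.9 -0.9 -0.7 0.4;0 0 0 2.9 -0.9 -0.7 0.4'
python3 -m jog '0 0 0 0 0 0.2 0.4;0 0 0 0 0 0.4 0.4;0 0 0 0 0 0.6 0.4;0 0 0 0 0 0.8 0.4;0 0 0 0 0 0.9 0.4;0 0 0 0 0 0.9 0.4;0 0 0 0 0 0.9 0.4;0 0 0 0 0 0.9 0.4;0 0 0 0 0 0.9 0.4;0 0 0 0 0 0.9 0.4'
```

```text
time_s: 40.97
position: [0.4475, -0.0913, 0.096]
orientation: [0.0, 0.99, 0.142, -0.0]
contact_force: [-0.1, 0.5, 0.3]
width: 0.457
finger_force: 15.0
time_s: 41.8
position: [0.4499, -0.0896, 0.0965]
orientation: [-0.0, 0.99, 0.142, -0.0]
contact_force: [0.1, 0.3, -0.4]
width: 0.45
finger_force: 15.0
time_s: 42.63
position: [0.4501, -0.0897, 0.096]
orientation: [-0.0, 0.99, 0.142, -0.0]
contact_force: [-3.2, 1.3, 5.0]
width: 0.454
finger_force: 15.0
```

Contact at 5 N. Release and retreat to a spot where all the pads are visible.

```bash
python3 -m jog '0 0 0 0 0 0 0.47;0 0 0 0 0 0 0.5;0 0 0 0 0 0 0.6;0 0 0 0 0 0 0.7;0 0 0 0 0 0 0.75;0 0 0 0 0 -5 0.75;0 0 0 0 0 -25 0.75;0 0 0 0 0 -55 0.75;0 0 0 0 0 -90 0.8;0 0 0 0 0 -120 0.8'
python3 -m jog '0 0 0 15 -20 -10 0.8;0 0 0 40 -45 -20 0.8;0 0 0 70 -65 -30 0.8;0 0 0 100 -80 -30 0.8;0 0 0 130 -90 -30 0.8;0 0 0 160 -95 -30 0.8;0 0 0 185 -95 -30 0.8;0 0 0 195 -95 -30 0.8;0 0 0 195 -95 -30 0.8;0 0 0 195 -95 -30 0.8'
python3 -c "
from h import *
c=cam('top');cv2.imwrite('pics/a10.png',cv2.resize(c['pixels'][90:290,90:410,::-1],None,fx=2.5,fy=2.5))
for k,r in (('red',(170,190,240,280)),('green',(340,185,400,285)),('white',(255,185,318,275))):
  b=[x[1] for x in blobs(c,k,r)]; b.sort(key=lambda p:p[1]); print(k,len(b))
  if len(b)==4: p=pose(cast(c,np.array([b[0],b[3]]),.004)); q=pose(cast(c,np.array([b[1],b[2]]),.026)); print(p[0].round(4),q[0].round(4),p[1],q[1])"
```

```text
time_s: 43.47
position: [0.45, -0.0896, 0.218]
orientation: [0.0, 0.99, 0.142, 0.0]
contact_force: [1.1, 0.0, 0.4]
width: 0.803
finger_force: 0.0
time_s: 44.3
position: [0.6103, 0.0564, 0.2457]
orientation: [-0.0, 0.99, 0.142, -0.0]
contact_force: [-0.5, -0.4, -0.8]
width: 0.801
finger_force: 0.0
red 1
green 4
[ 0.4372 -0.2868] [ 0.4377 -0.2859] -0.21623950029953765 -0.20692789849388582
white 4
[ 0.4505 -0.0897] [ 0.4504 -0.0895] 0.2875038615012846 0.28362160449823026
```

View pics/a10.png

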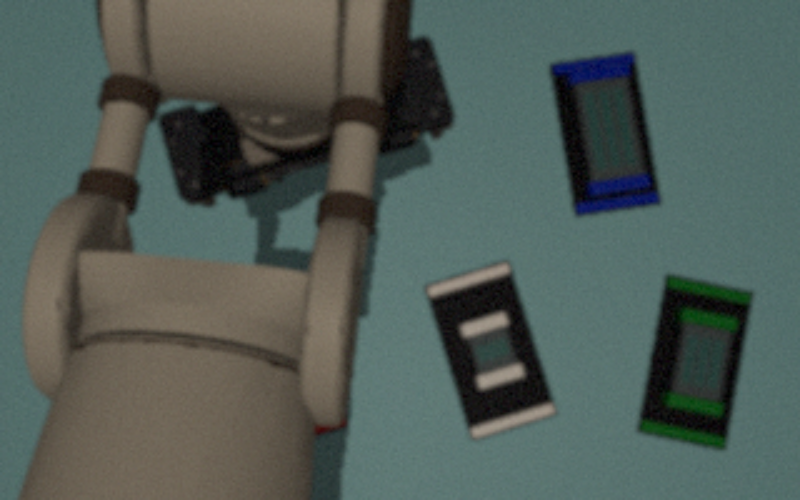

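White is now centred within 1 mm, and green and blue are flat on their pads. Red and yellow checked out earlier and haven't been touched since. The arm is clear, so I'm handing in.

```bash
python3 -c "
from workcell import hand_in
print(hand_in())"
```

```text
the job is handed in; nothing more can be done
None
```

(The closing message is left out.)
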